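# Press a tin's lid home in the bench lid press

### The job

The tin standing in the slide of the bench press has its lid only set on. Push the slide fully in under the ram, wind the press down with its four-armed wheel until the lid is pressed fully home, level with the tin's rim, without crushing the tin; then wind the ram back up clear of the lid and pull the slide fully out again with the tin in it. Leave the lid to the press (do not push on it with the gripper) and leave the other tins and the squeeze bottle standing where they are.

Things in the scene. Friction and masses are not known exactly. Their poses are not given: they have to be found in the camera images.
- press: grey cast bench press, bolted down, base 235 x 150 mm. Origin on the table under the ram's axis; x from its front (loading side, towards the robot) to its column, y to its left, z up; turned up to 0.2 rad. Its head is a block at x -34 to 120, y -40 to 40, z 135 to 235 mm; the ram stands up to 76 mm out of its top.
- slide_handle (a point): middle of the slide's handle, an upright steel bail at the slide's front: crossbar 10 mm thick, 60 mm wide along the press's y, its top 69.5 mm above the table. Push it from the front; hook it from behind to pull: 63 mm are free between the bar and the nest's collar (41.5 mm above the table), and the tin's wall is 75 mm behind the bar's middle. The slide's plate is 32.5 mm above the table.
- slide (a joint): travel of the slide in m along the press's x: 0 = fully out (as it starts), 0.075 = fully in, against a hard stop, the tin under the ram. About 3 N moves it; it stays where it is left.
- tin: loose full steel tin, 70 mm across, 45 mm high, about 0.3 kg, standing in a shallow round nest on the slide (floor 32.5 mm above the table, collar 9 mm high, 1.5 mm play). Origin at the centre of its underside.
- tin_lid: the tin's plug lid, plain metal, 58 mm across, 4 to 5 mm proud of the rim at the start. Origin at the centre of its upper face, which is 45 mm above the tin's underside when home (level with the rim). It slides in only under about 50 N, given by the press, and stops hard when home.
- presser: round foot, 44 mm across, under the ram on a stiff spring (40 N per mm, 9 mm travel). Origin at the centre of its under face, which starts 106 to 115 mm above the table; the top of a lid that is home, under the ram, is 77.5 mm above the table. More than 300 N crushes the tin.
- wheel_hub (a point): centre of the upright wheel on the press's right side, at x 22, y -130, z 185 mm of the press, its axis along the press's y. Four straight arms, smooth, 11 mm thick and 90 degrees apart, run from a hub of 24 mm radius to black balls of 13 mm radius centred 86 mm from the axis. Free above: push an arm over the top with shut fingers from above, lift, take the next one.
- wheel (a joint): angle of the wheel in rad. It grows, and the ram goes down, as the wheel's top moves to the press's front (-x); to the back raises the ram. At q the arms stand at k x 90 degrees - q from upright, counted to the back. One turn is 25 mm of ram; the start lies 1.1 to 1.5 turns before lid home. It stays where left, but springs back by up to 1 rad from a hard press on a lid that is home.
- ram (a joint): travel of the ram in m, down positive, driven by the wheel. Torque on the wheel: 0.18 N m running free (3 to 5 N at an arm, 40 to 60 mm from the axis), about 0.4 N m pressing the lid in (7 to 10 N); with the lid home it climbs by 0.16 N m per mm of ram (0.25 rad). Stop at 0.5 to 0.8 N m (11 to 16 N): the lid is home; 300 N on the tin would be 1.4 N m.
- closed_tin_1: another such tin, 70 mm across and 45 mm high, lid home, standing on the table, to be left alone. Origin at the centre of its underside.
- closed_tin_2: another such closed tin, to be left alone. Origin at the centre of its underside.
- squeeze_bottle: black squeeze bottle, 70 mm across and 249 mm high, to be left alone. Origin at the centre of its underside.
There are look-alikes about, which are no part of the job. Leave any pink or red look-alike of the tin alone.

How it is judged (in metres and radians):
On the way, in this order (a step that is already met when the one before it is completed fails the run):
1. the slide is fully in, with the tin under the ram (value of joint slide above 0.0725 m), for 0.2 s.
2. the lid has been pressed home by the foot of the press, the slide still in (z of tin_lid in the frame of tin below 0.0458 m and value of joint slide above 0.07 m and contact force between presser and tin above 20 N), for 0.1 s.
3. the ram is wound back clear of the lid, the slide still in (z of presser in the frame of press above 0.0805 m and value of joint slide above 0.065 m), for 0.1 s.
At the end, for the whole second after the job is handed in: The lid is level with the tin's rim (its top within 0.8 mm of fully home), the foot is wound up at least 3 mm clear of where the lid stood, the slide is out (within 10 mm of its outer stop) and the tin stands upright in its nest, at rest (z of tin_lid in the frame of tin below 0.0458 m and value of joint slide below 0.01 m and z of presser in the frame of press above 0.0805 m and angle between tin's own z axis and vertical below 0.05 rad and horizontal distance between tin and slide_handle below 0.114 m and linear speed of tin below 0.02 m/s); the robot touches nothing.
It fails at once if the tin is crushed (more than 300 N from the press) (contact force between presser and tin above 300 N).
It fails at once if the robot pushes on the lid itself (contact force between any of the fingers, the arm and tin_lid above 3 N).
It fails at once if another tin or the squeeze bottle is shifted by more than 20 mm (distance of any of closed_tin_1, closed_tin_2, squeeze_bottle from where it was at the start of the episode above 0.02 m).
It also fails if it takes over 72 s, if anything falls off the work surface, if the arm or the gripper's body presses on something with over 40 N, if the wrist force passes 120 N, or if a joint passes its speed limit or range.

### The arm

A 6-joint arm with a two-finger parallel gripper is mounted at the origin on a cart in front of the work surface, level with it; the furniture and walls round the work are solid. World frame = base frame: x ahead of the robot, y to its left, z up, the work surface at z = 0. Lengths are in m, angles in degrees, forces in N, time in s.
With the tool pointing down it reaches from about 0.4 to 0.825 m from the base axis. Payload 7 kg.
Tool frame: the origin (TCP) lies at the very end of the fingers, on their centre line; the grasp point (between the pads) lies 19 mm behind it; z points along the fingers, y is the line along which they close (so a half turn about z gives the same grasp; the last joint's range is limited). The gripper opens to 88 mm and grips with 3 to 60 N. Pads are 19 mm wide; open, the fingers measure 130 mm over their backs; the gripper's body (78 mm by 193 mm) begins 47 mm behind the grasp point.
Start: joints at [-53.68, 20.546, 0.682, 0, -70.136, -16.507], TCP at [0.229, -0.635, 0.227] pointing down, gripper open.
Joint ranges: [-176.03, 176.03], [-82.01, 121.73], [-58.28, 71.71], [-173.87, 95.51], [-174.79, -0.11], [-173.66, 173.66]. Speed limits (degrees/s): [136.94, 136.94, 172.46, 180, 180, 180].

### API

Orientations are given as [roll, pitch, yaw] about the fixed x, y, z axes, in that order (R = Rz(yaw) Ry(pitch) Rx(roll)).
In Python, from plant import r gives the robot as it stands. The module is installed in compiled form; this text tells all that it offers.
- The arm moves only by the tool jog_arm, never from a script. Its arguments are lists of equal length, an entry for each row: "travel": the shift along the tool's x, y, z each as a share of 50 cm, from -1 to 1, a list of three; "dr": the turn, a rotation vector about the tool's x, y, z each as a share of 360 degrees, from -1 to 1, a list of three; "claw": the opening, from 0 (shut) to 1 (fully open). A call has exactly 10 rows; each row is the pose to reach, as a shift and turn from the pose commanded when the call began, along the tool's axes at that moment, turning the shorter way round; what a row does not reach only later rows make up. A row lasts 1/8 s, in which the tool goes at most 62.5 mm and 10.7 degrees, less where a joint would pass 70% of its speed; a pose out of reach is approached as far as the arm can. A call with a number of a shift or a turn outside -1 to 1 is refused whole. A call with a gripper value outside its range is refused whole. The fingers move at their own pace and stop on an object; "newtons" is the grip in N (left out, the last holds). Time passes only in rows, so rows that repeat a pose let the fingers close, or fill a call up. It gives the time, the measured TCP pose, the force, the opening and the grip force at its end, in the units of the state.
- r.get_state(): the state, without advancing time (a new reading comes with each control period).
- r.capture(name): name is "scene" or "top" or "wrist"; returns a dict with "pixels" (400x640x3 uint8, red, green, blue), "range_z" (400x640 float32, m along the optical axis (not along the pixel's ray), 0 where there is no reading), "fx", "fy", "cx", "cy" (pixels), "dist_coeffs" ([k1, k2, p1, p2, k3] as OpenCV has them; the pictures are not rectified), "position" and "attitude" of the camera in the world; the wrist camera has in their place "hand_eye" (4x4, takes a point from camera to tool coordinates, whose origin is the TCP and whose axes are the flange's). Camera axes: x right, y up, looking along -z (the intrinsics and any distortion apply to the point x, -y, -z); pixel columns grow to the right and rows downward; lengths in m; the calibration is good to about 2 mm. A picture is of the moment at which its call begins: read the wrist's pose just before it.
- r.close_job(): hands the job in; it is judged then, once.
Trained networks look in the newest picture that a camera, given by its name, has taken for a name from the list of things; names that differ only in an ending like _2 or _b are one class to them, and where a whole thing is asked for, a point or a joint stands for the part that bears it (a point fixed in the world has none). Each returns a list of dicts, best first, with "conf" (0 to 1); they miss things now and then, are a little off and sometimes report something else, mostly with a low value. They report only what shows in the picture. A call takes as long as a camera call. They do not tell look-alikes from the thing itself.
- r.boxes_of(name, camera): "extent" ([left, top, right, bottom] in pixels, round what is visible of it).
- r.regions_of(name, camera): "pixels" (400x640 bool, what is visible of it) and "extent" ([left, top, right, bottom] in pixels, round what is visible of it).
- r.tip_of(name, camera): "at" ([column, row] in pixels: a listed point, or the origin of a listed thing).
The state is a dict: "time_s": time; "joints": joint angles; "qd": joint speeds; "joint_torque": joint torques, N m; "tcp_pos": TCP position; "eef_rot": TCP orientation; "contact_force": force on the tool from outside, world axes, zero at the start; "moment": the same for the moment, N m; "gripper_width": finger opening in m; "gripper_force": force on a finger pad.
Only numpy, scipy, OpenCV 4.12 (cv2) and the standard library are available. Lean on these libraries where they do the work, as an engineer would, in place of code of your own. Each camera call takes 0.05 s, during which the arm holds its last target. There are 200 camera calls.

## Working session

There is one attempt and no reset: what is moved stays moved. The work goes in short steps, Python scripts to look and compute and a tool call to move; the robot and the scene stay as the last step left them, time stands still between calls to the robot, and variables do not carry over. Pictures are saved under pics/ and viewed, at most 10 in all, crops included, and the job is handed in when it is done.

Besides the shell and the picture viewer there is one more tool, called after "Emit:" as name(argument=value, ...), one argument or row to a line, values as JSON. jog_arm: Moves the arm, as the interface text tells. Its arguments: {"type":"object","properties":{"travel":{"type":"array"},"dr":{"type":"array"},"claw":{"type":"array"},"newtons":{"type":"number"}},"required":["travel","dr","claw"]}

```bash
mkdir -p pics
cat > h.py <<'E'
import numpy as np, cv2
from scipy.spatial.transform import Rotation as R
from plant import r
def camT(c,st=None):
    if 'hand_eye' in c:
        T=np.eye(4);T[:3,:3]=R.from_euler('xyz',st['eef_rot'],degrees=True).as_matrix();T[:3,3]=st['tcp_pos']
        return T@np.array(c['hand_eye'])
    T=np.eye(4);a=np.array(c['attitude'],float)
    T[:3,:3]=a if a.shape==(3,3) else (R.from_euler('xyz',a,degrees=True).as_matrix() if a.size==3 else R.from_quat(a).as_matrix())
    T[:3,3]=c['position'];return T
def K(c): return np.array([[c['fx'],0,c['cx']],[0,c['fy'],c['cy']],[0,0,1.]])
def rays(c,px):
    u=cv2.undistortPoints(np.array(px,float).reshape(-1,1,2),K(c),np.array(c['dist_coeffs'],float)).reshape(-1,2)
    return np.c_[u[:,0],-u[:,1],-np.ones(len(u))]
def pts(c,px,st=None):
    px=np.array(px,float).reshape(-1,2);T=camT(c,st);i=np.round(px).astype(int)
    d=c['range_z'][i[:,1].clip(0,399),i[:,0].clip(0,639)]
    return (rays(c,px)*d[:,None])@T[:3,:3].T+T[:3,3]
def onz(c,px,z,st=None):
    T=camT(c,st);v=rays(c,px)@T[:3,:3].T
    return T[:3,3]+v*((z-T[2,3])/v[:,2])[:,None]
E
python3 - <<'E'
from h import *
print(r.get_state())
for n in['scene','top']:
    c=r.capture(n);cv2.imwrite(f'pics/{n}0.png',c['pixels'][...,::-1]);print(n,c['position'],c['attitude'],c['fx'],c['dist_coeffs'])
    for t in['press','tin','tin_lid','closed_tin_1','squeeze_bottle','slide_handle','wheel_hub','presser']:
        for b in r.tip_of(t,n)[:4]:
            print(t,np.round(b['conf'],2),np.round(b['at']),np.round(pts(c,b['at']),3)[0])
E
```

```text
{'time_s': 0.0, 'joints': array([-5.36811751e+01,  2.05904675e+01,  6.35229806e-01, -2.04935373e-02,
       -7.01363304e+01, -1.65084217e+01]), 'qd': array([ 0.02636357, -0.02557745, -0.00928932,  0.0087845 ,  0.08982645,
        0.02792945]), 'joint_torque': array([-1.57304956e-03, -5.82706189e+01,  2.93056744e+01,  6.99699908e+00,
        6.69073634e-03, -1.86061334e-04]), 'tcp_pos': array([ 0.22859594, -0.63460118,  0.2256435 ]), 'eef_rot': array([ 1.79906732e+02, -7.55095038e-03, -1.60196569e+02]), 'contact_force': array([-0.36351946, -0.02858418,  0.1359064 ]), 'moment': array([-0.05654663, -0.04074493, -0.01746605]), 'gripper_force': 0.0, 'gripper_width': 0.08755248395051266}
scene [-0.2828451   0.94353754  0.80305972] [  61.27643021    0.40528573 -136.36352406] 463.30197586594335 [-0.08467516  0.          0.          0.          0.        ]
press 0.77 [289. 236.] [0.58  0.166 0.04 ]
tin 0.86 [330. 206.] [ 0.654 -0.095  0.007]
tin 0.85 [350. 220.] [ 0.535 -0.062  0.015]
tin 0.56 [309. 238.] [0.522 0.14  0.05 ]
tin_lid 0.77 [307. 221.] [0.555 0.115 0.083]
tin_lid 0.66 [328. 192.
[... 637 characters left out ...]
.88 [303. 202.] [0.586 0.128 0.164]
tin 0.72 [380. 190.] [ 0.656 -0.109  0.05 ]
tin 0.65 [376. 227.] [ 0.538 -0.095  0.052]
tin 0.6 [309. 224.] [0.537 0.111 0.084]
tin 0.52 [310. 261.] [0.431 0.104 0.03 ]
tin_lid 0.72 [379. 186.] [ 0.669 -0.105  0.052]
tin_lid 0.61 [377. 219.] [ 0.564 -0.1    0.047]
tin_lid 0.57 [308. 225.] [0.532 0.113 0.084]
tin_lid 0.57 [307. 225.] [0.534 0.116 0.079]
closed_tin_1 0.97 [428. 207.] [ 0.607 -0.258  0.046]
closed_tin_1 0.59 [429. 243.] [ 0.494 -0.26   0.045]
squeeze_bottle 0.7 [226. 190.] [0.625 0.36  0.112]
slide_handle 0.62 [427. 205.] [ 0.614 -0.255  0.045]
slide_handle 0.58 [308. 258.] [0.437 0.11  0.066]
wheel_hub 0.91 [350. 183.] [ 0.633 -0.002  0.204]
```

Run:
```python
import cv2
a=cv2.imread('pics/scene0.png')[100:300,180:440];b=cv2.imread('pics/top0.png')[140:300,200:460]
a=cv2.resize(a,None,fx=3,fy=3);b=cv2.resize(b,None,fx=3,fy=3)
cv2.imwrite('pics/a1.png',a);cv2.imwrite('pics/b1.png',b)
```

```text
(no output)
```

View pics/a1.png

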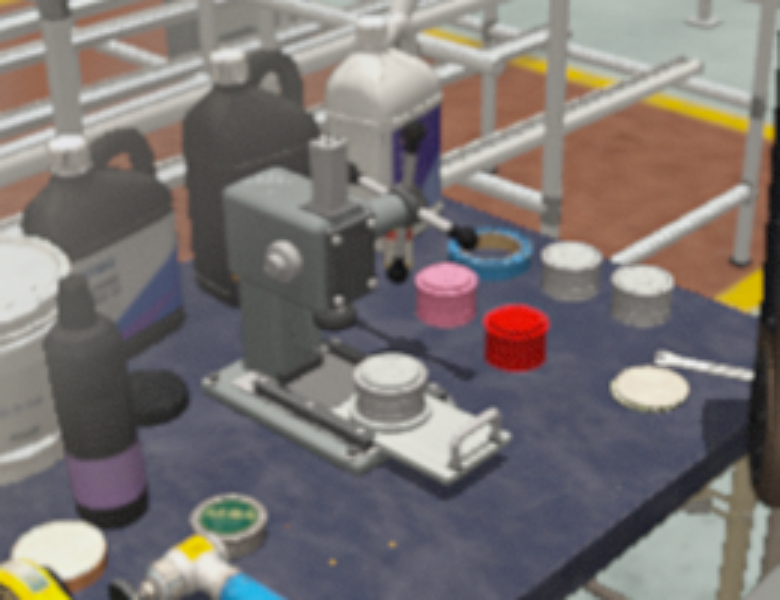

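View pics/b1.png

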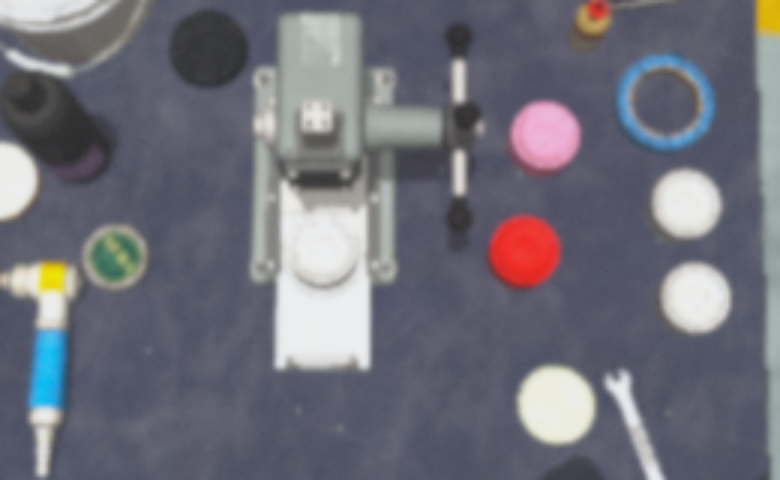

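The pictures show the press head-on at the centre. Its handle is at top-image (308,259), the lid at (308,224), and the wheel's front and back balls at about (353,212) and (353,153). The closed tins stand at the right, and the red and pink look-alikes are beside the wheel.

Run:
```python
from h import *
c=r.capture('top')
vv,uu=np.mgrid[0:400,0:640];px=np.c_[uu.ravel(),vv.ravel()]
P=pts(c,px)
def sel(lo,hi,x0,x1,y0,y1): return P[(P[:,2]>lo)&(P[:,2]<hi)&(P[:,0]>x0)&(P[:,0]<x1)&(P[:,1]>y0)&(P[:,1]<y1)]
q=sel(.222,.25,.5,.85,.04,.22);print(len(q),cv2.minAreaRect((q[:,:2]*1000).astype(np.float32)),np.median(q[:,2]))
q=sel(.27,.33,.5,.85,.04,.22);print('ramtop',len(q),q.mean(0),q[:,2].max())
q=sel(.055,.09,.38,.47,.04,.18);print('handle',len(q),q.mean(0),q.min(0),q.max(0)); print(np.polyfit(q[:,1],q[:,0],1))
q=sel(.078,.092,.48,.6,.04,.18);print('lid',len(q),q.mean(0),q.min(0),q.max(0))
q=sel(.12,.33,.5,.8,-.04,.03);print('wheel',len(q),q.min(0),q.max(0));i=np.argsort(q[:,0])
print(np.round(q[i][::max(1,len(q)//45)],3))
```

```text
1352 ((657.9522705078125, 118.88876342773438), (149.26585388183594, 77.44275665283203), 2.278531789779663) 0.2339340667506279
ramtop 131 [0.61252966 0.11716029 0.3000087 ] 0.3123627723864044
handle 69 [0.43296726 0.11225685 0.06819475] [0.42851903 0.07939511 0.06023037] [0.43736748 0.14545385 0.07493547]
[-0.01868938  0.43506527]
lid 282 [0.53984788 0.11390401 0.08125455] [0.50645097 0.08233116 0.07800256] [0.57379844 0.14866088 0.0887446 ]
wheel 594 [ 0.54336878 -0.03230759  0.16899374] [0.73566386 0.02982966 0.2899584 ]
[[ 0.543 -0.012  0.178]
 [ 0.548 -0.017  0.184]
 [ 0.552 -0.023  0.181]
 [ 0.556 -0.006  0.184]
 [ 0.56  -0.017  0.183]
 [ 0.566 -0.006  0.178]
 [ 0.572 -0.008  0.179]
 [ 0.58  -0.011  0.181]
 [ 0.588 -0.014  0.182]
 [ 0.597 -0.008  0.18 ]
 [ 0.607 -0.013  0.189]
 [ 0.616 -0.014  0.274]
 [ 0.618 -0.016  0.277]
 [ 0.62  -0.009  0.195]
 [ 0.62   0.018  0.188]
 [ 0.622 -0.012  0.197]
 [ 0.622 -0.003  0.279]
 [ 0.623  0.01   0.189]
 [ 0.624 -0.011  0.281]
 [ 0.626 -0.019  0.278]
 [ 0.627  0.013  0.198]
 [ 0.627 -0.011  0.281]
 [ 0.628  0.024  0.2  ]
 [ 0.63   0.008  0.198]
 [ 0.631 -0.006  0.205]
 [ 0.632  0.008  0.199]
 [ 0.634 -0.03   0.186]
 [ 0.635 -0.008  0.282]
 [ 0.636 -0.003  0.206]
 [ 0.639  0.011  0.206]
 [ 0.642  0.017  0.204]
 [ 0.644  0.014  0.207]
 [ 0.648  0.017  0.203]
 [ 0.652  0.025  0.2  ]
 [ 0.656  0.016  0.196]
 [ 0.666 -0.006  0.193]
 [ 0.676 -0.015  0.191]
 [ 0.685 -0.008  0.199]
 [ 0.695 -0.011  0.196]
 [ 0.703 -0.014  0.198]
 [ 0.71  -0.003  0.194]
 [ 0.716 -0.005  0.195]
 [ 0.719 -0.019  0.204]
 [ 0.722 -0.004  0.21 ]
 [ 0.726 -0.01   0.208]
 [ 0.732 -0.004  0.207]]
```

Emit:
jog_arm(
  travel=[
    [-0.726,0.77,0],
    [-0.726,0.77,0],
    [-0.726,0.77,0],
    [-0.726,0.77,0],
    [-0.726,0.77,0],
    [-0.726,0.77,0],
    [-0.726,0.77,0],
    [-0.726,0.77,0],
    [-0.726,0.77,0],
    [-0.726,0.77,0],
  ],
  dr=[
    [0,0,0.0503],
    [0,0,0.0503],
    [0,0,0.0503],
    [0,0,0.0503],
    [0,0,0.0503],
    [0,0,0.0503],
    [0,0,0.0503],
    [0,0,0.0503],
    [0,0,0.0503],
    [0,0,0.0503],
  ],
  claw=[0,0,0,0,0,0,0,0,0,0],
)

```text
time_s: 2.2
tcp_pos: [0.4406, -0.148, 0.2268]
eef_rot: [180.0, 0.0, -178.1]
contact_force: [-0.5, -0.1, 0.2]
gripper_width: 0.001
gripper_force: 0.0
```

Emit:
jog_arm(
  travel=[
    [0.055,0.52,0],
    [0.055,0.52,0],
    [0.055,0.52,0],
    [0.055,0.52,0],
    [0.055,0.52,0],
    [0.055,0.52,0.1],
    [0.055,0.52,0.1],
    [0.055,0.52,0.1],
    [0.055,0.52,0.1],
    [0.055,0.52,0.1],
  ],
  dr=[
    [0,0,0],
    [0,0,0],
    [0,0,0],
    [0,0,0],
    [0,0,0],
    [0,0,0],
    [0,0,0],
    [0,0,0],
    [0,0,0],
    [0,0,0],
  ],
  claw=[0,0,0,0,0,0,0,0,0,0],
)

```text
time_s: 3.45
tcp_pos: [0.4052, 0.1093, 0.1776]
eef_rot: [179.9, 0.1, -178.3]
contact_force: [-0.2, -0.4, 0.1]
gripper_width: 0.0003
gripper_force: 0.0
```

Run:
```python
from h import *
s=r.get_state();c=r.capture('wrist');cv2.imwrite('pics/w1.png',c['pixels'][...,::-1])
print(s['tcp_pos'],np.round(c['hand_eye'],3))
for t in['slide_handle','tin_lid']:
    for b in r.tip_of(t,'wrist')[:3]: print(t,b['conf'],b['at'],pts(c,b['at'],s),onz(c,b['at'],.0695,s))
```

```text
[0.40515541 0.10932539 0.17762897] [[-0.001  0.956  0.293  0.08 ]
 [ 1.     0.001 -0.    -0.001]
 [-0.     0.293 -0.956 -0.159]
 [ 0.     0.     0.     1.   ]]
slide_handle 0.81 [320.3, 225.9] [[0.43061563 0.11590662 0.07043482]] [[0.43098539 0.11594043 0.0695    ]]
tin_lid 0.63 [316.5, 338.2] [[0.54244034 0.11592096 0.0823739 ]] [[0.5534299 0.1164091 0.0695   ]]
tin_lid 0.6 [120.9, 316.8] [[ 0.5498997  -0.09386255  0.05003853]] [[ 0.53465386 -0.08027971  0.0695    ]]
```

View pics/w1.png

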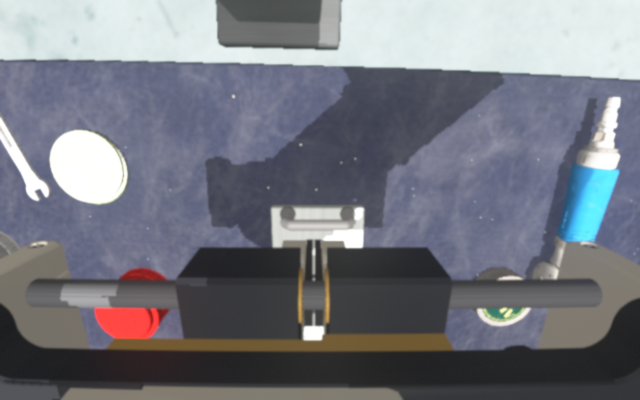

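The wrist view shows the slide handle at about (320,226), just beyond the shut fingers. It measures (0.431, 0.115, 0.070), which fits the expected height.

Emit:
jog_arm(
  travel=[
    [0,0.01,0.1],
    [0,0.01,0.2],
    [0,0.01,0.255],
    [0,0.01,0.255],
    [-0.04,0.01,0.255],
    [-0.07,0.01,0.255],
    [-0.1,0.01,0.255],
    [-0.13,0.01,0.255],
    [-0.155,0.01,0.255],
    [-0.165,0.01,0.255],
  ],
  dr=[
    [0,0,0],
    [0,0,0],
    [0,0,0],
    [0,0,0],
    [0,0,0],
    [0,0,0],
    [0,0,0],
    [0,0,0],
    [0,0,0],
    [0,0,0],
  ],
  claw=[0,0,0,0,0,0,0,0,0,0],
)

```text
time_s: 4.85
tcp_pos: [0.488, 0.117, 0.0492]
eef_rot: [180.0, 0.0, -178.3]
contact_force: [-3.4, 1.2, 2.8]
gripper_width: 0.0005
gripper_force: 1.4
```

Push until the stop.

Emit:
jog_arm(
  travel=[
    [-0.003,0,0],
    [-0.005,0,0],
    [-0.007,0,0],
    [-0.009,0,0],
    [-0.01,0,0],
    [-0.011,0,0],
    [-0.012,0,0],
    [-0.012,0,0],
    [-0.012,0,0],
    [-0.012,0,0],
  ],
  dr=[
    [0,0,0],
    [0,0,0],
    [0,0,0],
    [0,0,0],
    [0,0,0],
    [0,0,0],
    [0,0,0],
    [0,0,0],
    [0,0,0],
    [0,0,0],
  ],
  claw=[0,0,0,0,0,0,0,0,0,0],
)

```text
time_s: 6.1
tcp_pos: [0.4909, 0.1167, 0.0489]
eef_rot: [-180.0, -0.2, -178.3]
contact_force: [-11.6, 6.4, 7.1]
gripper_width: 0.0002
gripper_force: 5.7
```

Emit:
jog_arm(
  travel=[
    [-0.005,0,0],
    [-0.008,0,0],
    [-0.008,0,0],
    [0.04,0,0],
    [0.06,0,0],
    [0.06,0,-0.12],
    [0.06,0,-0.24],
    [0.06,0,-0.36],
    [0.06,0,-0.48],
    [0.06,0,-0.52],
  ],
  dr=[
    [0,0,0],
    [0,0,0],
    [0,0,0],
    [0,0,0],
    [0,0,0],
    [0,0,0],
    [0,0,0],
    [0,0,0],
    [0,0,0],
    [0,0,0],
  ],
  claw=[0,0,0,0,0,0,0,0,0,0],
)

```text
time_s: 7.35
tcp_pos: [0.4647, 0.1165, 0.3138]
eef_rot: [179.8, 0.4, -178.3]
contact_force: [0.2, 0.4, -1.9]
gripper_width: 0.0003
gripper_force: 0.0
```

```bash
cat > q.py <<'E'
from h import *
import sys
c=r.capture('scene');n=sys.argv[1];cv2.imwrite(f'pics/s{n}.png',cv2.resize(c['pixels'][110:270,230:400,::-1],None,fx=3.5,fy=3.5,interpolation=cv2.INTER_CUBIC))
for t in['slide_handle','wheel_hub','presser','tin_lid']:
    for b in r.tip_of(t,'scene')[:2]: print(t,np.round(b['conf'],2),np.round(b['at']),pts(c,b['at']).round(3))
b=[b for b in r.boxes_of('presser','scene')[:2]];print(b)
vv,uu=np.mgrid[0:400,0:640];P=pts(c,np.c_[uu.ravel(),vv.ravel()])
# wheel plane points -> angle histogram
o=np.array([.6145,.117,0]);a=np.deg2rad(1.7);M=np.array([[np.cos(a),-np.sin(a),0],[np.sin(a),np.cos(a),0],[0,0,1]])
Q=(P-o)@M
w=Q[(abs(Q[:,1]+.13)<.02)]-[.022,-.13,.185]
rad=np.hypot(w[:,0],w[:,2]);w=w[(rad>.035)&(rad<.102)]
th=np.rad2deg(np.arctan2(w[:,0],w[:,2]))
print(len(w),'arm angle mod 90 (to back)',np.rad2deg(np.angle(np.exp(4j*np.deg2rad(th)).mean()))/4)
hd=Q[(Q[:,2]>.055)&(Q[:,2]<.075)&(Q[:,0]<-.085)&(Q[:,0]>-.25)&(abs(Q[:,1])<.035)];print('handle x',len(hd),np.median(hd[:,0]) if len(hd) else None)
rt=Q[(Q[:,2]>.245)&(abs(Q[:,0])<.03)&(abs(Q[:,1])<.03)];print('ramtop',len(rt),np.percentile(rt[:,2],95) if len(rt) else None)
E
python3 q.py 1
```

```text
slide_handle 0.62 [318. 229.] [[0.551 0.073 0.034]]
wheel_hub 0.75 [313. 166.] [[0.637 0.001 0.199]]
presser 0.51 [294. 208.] [[0.6   0.124 0.115]]
presser 0.22 [293. 228.] [[0.589 0.14  0.056]]
tin_lid 0.56 [327. 190.] [[ 0.688 -0.121  0.048]]
tin_lid 0.54 [396. 204.] [[ 0.485 -0.247  0.018]]
[]
280 arm angle mod 90 (to back) -7.7784151020297685
handle x 62 -0.1097398049984951
ramtop 274 0.3062592826340767
```

View pics/s1.png

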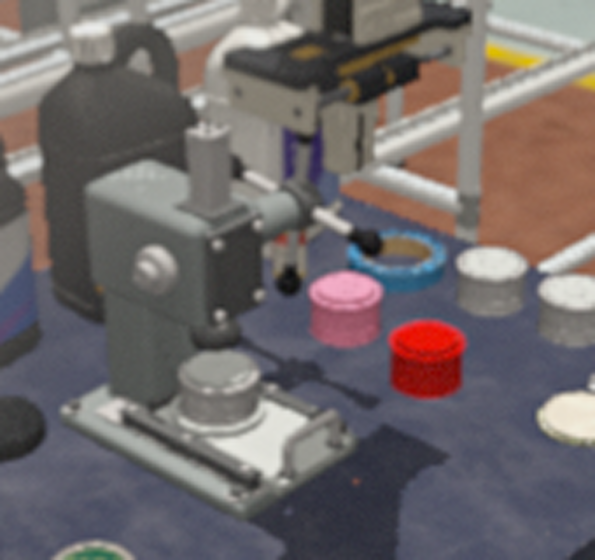

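The slide is fully in: the handle measures x = -0.110 and the tin stands under the ram, around (215,390) in the crop. The wheel's top arm leans about 8° to the front. Next I go behind it.

Emit:
jog_arm(
  travel=[
    [0,-0.1,0.028],
    [0,-0.2,0.028],
    [0,-0.281,0.028],
    [-0.1,-0.281,0.028],
    [-0.2,-0.281,0.028],
    [-0.3,-0.281,0.028],
    [-0.404,-0.281,0.028],
    [-0.404,-0.281,0.028],
    [-0.404,-0.281,0.1],
    [-0.404,-0.281,0.158],
  ],
  dr=[
    [0,0,0],
    [0,0,0],
    [0,0,0],
    [0,0,0],
    [0,0,0],
    [0,0,0],
    [0,0,0],
    [0,0,0],
    [0,0,0],
    [0,0,0],
  ],
  claw=[0,0,0,0,0,0,0,0,0,0],
)

```text
time_s: 8.9
tcp_pos: [0.6679, -0.0186, 0.2277]
eef_rot: [-180.0, -0.1, -178.3]
contact_force: [0.3, 0.4, 0.2]
gripper_width: 0.0001
gripper_force: 0.0
```

Emit:
jog_arm(
  travel=[
    [0.016,0,-0.014],
    [0.036,0,-0.014],
    [0.062,0,-0.012],
    [0.074,0,-0.008],
    [0.086,0,-0.002],
    [0.098,0,0.006],
    [0.108,0,0.014],
    [0.116,0,0.024],
    [0.124,0,0.034],
    [0.132,0,0.05],
  ],
  dr=[
    [0,0,0],
    [0,0,0],
    [0,0,0],
    [0,0,0],
    [0,0,0],
    [0,0,0],
    [0,0,0],
    [0,0,0],
    [0,0,0],
    [0,0,0],
  ],
  claw=[0,0,0,0,0,0,0,0,0,0],
)

```text
time_s: 10.15
tcp_pos: [0.6028, -0.0204, 0.2047]
eef_rot: [-180.0, -0.0, -178.3]
contact_force: [0.6, 0.0, 2.5]
gripper_width: 0.0004
gripper_force: 1.5
```

```bash
python3 q.py 2 | tail -3
```

```text
388 arm angle mod 90 (to back) 31.296443889414224
handle x 63 -0.11057817122409798
ramtop 254 0.30189551745541127
```

Emit:
jog_arm(
  travel=[
    [0,0,-0.12],
    [-0.076,0,-0.192],
    [-0.184,0,-0.192],
    [-0.188,0,-0.074],
    [-0.136,0,-0.068],
    [-0.086,0,-0.064],
    [-0.056,0,-0.056],
    [-0.034,0,-0.044],
    [-0.016,0,-0.026],
    [0,0,0],
  ],
  dr=[
    [0,0,0],
    [0,0,0],
    [0,0,0],
    [0,0,0],
    [0,0,0],
    [0,0,0],
    [0,0,0],
    [0,0,0],
    [0,0,0],
    [0,0,0],
  ],
  claw=[0,0,0,0,0,0,0,0,0,0],
)

```text
time_s: 11.7
tcp_pos: [0.6028, -0.0204, 0.2048]
eef_rot: [180.0, 0.0, -178.3]
contact_force: [1.8, 0.6, 2.1]
gripper_width: 0.0007
gripper_force: 1.5
```

```bash
python3 q.py 3 | tail -3
```

```text
385 arm angle mod 90 (to back) 31.45143213022354
handle x 64 -0.10936128752478139
ramtop 228 0.2951399748414637
```

View pics/s3.png

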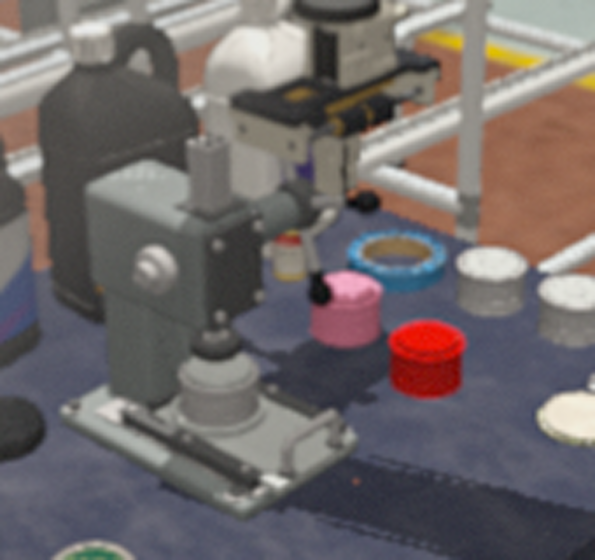

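The wheel turned one full quarter stroke, the ram is about 11 mm down and the foot at (215,340) is still above the lid. Repeat.

Emit:
jog_arm(
  travel=[
    [0,0,-0.12],
    [-0.076,0,-0.192],
    [-0.184,0,-0.192],
    [-0.188,0,-0.074],
    [-0.136,0,-0.068],
    [-0.086,0,-0.064],
    [-0.056,0,-0.056],
    [-0.034,0,-0.044],
    [-0.016,0,-0.026],
    [0,0,0],
  ],
  dr=[
    [0,0,0],
    [0,0,0],
    [0,0,0],
    [0,0,0],
    [0,0,0],
    [0,0,0],
    [0,0,0],
    [0,0,0],
    [0,0,0],
    [0,0,0],
  ],
  claw=[0,0,0,0,0,0,0,0,0,0],
)

```text
time_s: 13.25
tcp_pos: [0.6029, -0.0203, 0.2048]
eef_rot: [180.0, 0.0, -178.3]
contact_force: [1.3, 0.8, 2.7]
gripper_width: 0.0003
gripper_force: 1.5
```

Emit:
jog_arm(
  travel=[
    [0,0,-0.12],
    [-0.076,0,-0.192],
    [-0.184,0,-0.192],
    [-0.188,0,-0.074],
    [-0.136,0,-0.068],
    [-0.086,0,-0.064],
    [-0.056,0,-0.056],
    [-0.034,0,-0.044],
    [-0.016,0,-0.026],
    [0,0,0],
  ],
  dr=[
    [0,0,0],
    [0,0,0],
    [0,0,0],
    [0,0,0],
    [0,0,0],
    [0,0,0],
    [0,0,0],
    [0,0,0],
    [0,0,0],
    [0,0,0],
  ],
  claw=[0,0,0,0,0,0,0,0,0,0],
)

```text
time_s: 14.5
tcp_pos: [0.6027, -0.0204, 0.2045]
eef_rot: [180.0, 0.0, -178.3]
contact_force: [2.2, -0.6, 2.5]
gripper_width: 0.0001
gripper_force: 1.5
```

```bash
python3 q.py 4
```

```text
slide_handle 0.8 [317. 233.] [[0.498 0.13  0.071]]
wheel_hub 0.61 [315. 166.] [[0.628 0.005 0.201]]
presser 0.48 [293. 212.] [[0.604 0.126 0.097]]
tin_lid 0.65 [290. 215.] [[0.603 0.138 0.092]]
tin_lid 0.65 [353. 206.] [[ 0.544 -0.09   0.054]]
[{'extent': [286.5, 207.3, 300.5, 217.2], 'conf': 0.59}]
385 arm angle mod 90 (to back) 30.83954637706799
handle x 63 -0.10953186068001848
ramtop 179 0.2837640274632261
```

View pics/s4.png

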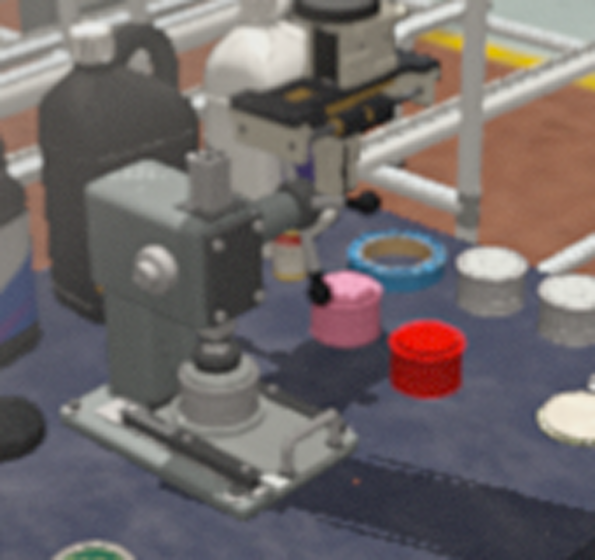

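The foot is just above the lid, at (215,352), and the wheel is still running free at about 3 N. Even in the worst case, one more quarter turn only just brings the lid home.

Emit:
jog_arm(
  travel=[
    [0,0,-0.12],
    [-0.076,0,-0.192],
    [-0.184,0,-0.192],
    [-0.188,0,-0.074],
    [-0.136,0,-0.068],
    [-0.086,0,-0.064],
    [-0.056,0,-0.056],
    [-0.034,0,-0.044],
    [-0.016,0,-0.026],
    [0,0,0],
  ],
  dr=[
    [0,0,0],
    [0,0,0],
    [0,0,0],
    [0,0,0],
    [0,0,0],
    [0,0,0],
    [0,0,0],
    [0,0,0],
    [0,0,0],
    [0,0,0],
  ],
  claw=[0,0,0,0,0,0,0,0,0,0],
)

```text
time_s: 16.05
tcp_pos: [0.6044, -0.0203, 0.2066]
eef_rot: [180.0, 0.2, -178.3]
contact_force: [3.2, 0.6, 6.6]
gripper_width: 0.0007
gripper_force: 3.6
```

Emit:
jog_arm(
  travel=[
    [0,0,-0.12],
    [-0.076,0,-0.192],
    [-0.184,0,-0.192],
    [-0.188,0,-0.074],
    [-0.16,0,-0.07],
    [-0.136,0,-0.068],
    [-0.11,0,-0.066],
    [-0.086,0,-0.064],
    [-0.086,0,-0.064],
    [-0.086,0,-0.064],
  ],
  dr=[
    [0,0,0],
    [0,0,0],
    [0,0,0],
    [0,0,0],
    [0,0,0],
    [0,0,0],
    [0,0,0],
    [0,0,0],
    [0,0,0],
    [0,0,0],
  ],
  claw=[0,0,0,0,0,0,0,0,0,0],
)

```text
time_s: 17.3
tcp_pos: [0.6451, -0.0192, 0.2371]
eef_rot: [-180.0, -0.1, -178.3]
contact_force: [0.8, 0.2, 0.4]
gripper_width: 0.0002
gripper_force: 0.0
```

```bash
python3 q.py 5|tail -3;python3 -c "
from h import *
print(r.get_state()['moment'],r.get_state()['contact_force'])"
```

```text
459 arm angle mod 90 (to back) -10.94246545492327
handle x 68 -0.10961644459452519
ramtop 167 0.6637047911143412
[-0.02228989  0.00109101 -0.01876163] [-0.77601523  0.81863781  0.0097366 ]
```

Emit:
jog_arm(
  travel=[
    [0.008,0,0.001],
    [0.016,0,0.002],
    [0.022,0,0.004],
    [0.028,0,0.006],
    [0.034,0,0.009],
    [0.037,0,0.01],
    [0.04,0,0.012],
    [0.04,0,0.012],
    [0.04,0,0.012],
    [0.04,0,0.012],
  ],
  dr=[
    [0,0,0],
    [0,0,0],
    [0,0,0],
    [0,0,0],
    [0,0,0],
    [0,0,0],
    [0,0,0],
    [0,0,0],
    [0,0,0],
    [0,0,0],
  ],
  claw=[0,0,0,0,0,0,0,0,0,0],
)

```text
time_s: 18.85
tcp_pos: [0.6288, -0.0194, 0.2329]
eef_rot: [180.0, 0.4, -178.3]
contact_force: [8.6, -0.9, 2.2]
gripper_width: 0.0001
gripper_force: 3.9
```

Emit:
jog_arm(
  travel=[
    [0.004,0,0.003],
    [0.008,0,0.005],
    [0.012,0,0.008],
    [0.016,0,0.011],
    [0.02,0,0.014],
    [0.022,0,0.016],
    [0.022,0,0.016],
    [0.022,0,0.016],
    [0.022,0,0.016],
    [0.022,0,0.016],
  ],
  dr=[
    [0,0,0],
    [0,0,0],
    [0,0,0],
    [0,0,0],
    [0,0,0],
    [0,0,0],
    [0,0,0],
    [0,0,0],
    [0,0,0],
    [0,0,0],
  ],
  claw=[0,0,0,0,0,0,0,0,0,0],
)

```text
time_s: 20.1
tcp_pos: [0.6185, -0.0197, 0.2264]
eef_rot: [180.0, 0.5, -178.2]
contact_force: [7.7, 0.5, 9.4]
gripper_width: 0.0004
gripper_force: 5.3
```

Emit:
jog_arm(
  travel=[
    [0.002,0,0.002],
    [0.004,0,0.004],
    [0.006,0,0.006],
    [0.008,0,0.009],
    [0.008,0,0.009],
    [0.008,0,0.009],
    [0.008,0,0.009],
    [0.008,0,0.009],
    [0.008,0,0.009],
    [0.008,0,0.009],
  ],
  dr=[
    [0,0,0],
    [0,0,0],
    [0,0,0],
    [0,0,0],
    [0,0,0],
    [0,0,0],
    [0,0,0],
    [0,0,0],
    [0,0,0],
    [0,0,0],
  ],
  claw=[0,0,0,0,0,0,0,0,0,0],
)

```text
time_s: 21.35
tcp_pos: [0.6143, -0.0199, 0.2223]
eef_rot: [180.0, 0.5, -178.2]
contact_force: [4.8, 0.9, 11.5]
gripper_width: 0.0001
gripper_force: 5.9
```

Run:
```python
from h import *
c=r.capture('scene')
vv,uu=np.mgrid[0:400,0:640];P=pts(c,np.c_[uu.ravel(),vv.ravel()])
a=np.deg2rad(1.7);M=np.array([[np.cos(a),-np.sin(a),0],[np.sin(a),np.cos(a),0],[0,0,1]])
Q=(P-[.6145,.117,0])@M
rt=Q[(Q[:,2]>.24)&(Q[:,2]<.33)&(abs(Q[:,0])<.025)&(abs(Q[:,1])<.025)];print(np.percentile(rt[:,2],[50,90,98]))
```

```text
[0.25962464 0.27176769 0.27420342]
```

Emit:
jog_arm(
  travel=[
    [0.001,0,0.003],
    [0.003,0,0.006],
    [0.005,0,0.009],
    [0.007,0,0.012],
    [0.007,0,0.012],
    [0.007,0,0.012],
    [0.007,0,0.012],
    [0.007,0,0.012],
    [0.007,0,0.012],
    [0.007,0,0.012],
  ],
  dr=[
    [0,0,0],
    [0,0,0],
    [0,0,0],
    [0,0,0],
    [0,0,0],
    [0,0,0],
    [0,0,0],
    [0,0,0],
    [0,0,0],
    [0,0,0],
  ],
  claw=[0,0,0,0,0,0,0,0,0,0],
)

```text
time_s: 22.65
tcp_pos: [0.6106, -0.0201, 0.2166]
eef_rot: [-180.0, 0.5, -178.2]
contact_force: [3.1, 0.6, 13.9]
gripper_width: 0.0005
gripper_force: 6.7
```

Emit:
jog_arm(
  travel=[
    [0.001,0,0.003],
    [0.002,0,0.006],
    [0.003,0,0.009],
    [0.004,0,0.012],
    [0.005,0,0.014],
    [0.006,0,0.016],
    [0.006,0,0.016],
    [0.006,0,0.016],
    [0.006,0,0.016],
    [0.006,0,0.016],
  ],
  dr=[
    [0,0,0],
    [0,0,0],
    [0,0,0],
    [0,0,0],
    [0,0,0],
    [0,0,0],
    [0,0,0],
    [0,0,0],
    [0,0,0],
    [0,0,0],
  ],
  claw=[0,0,0,0,0,0,0,0,0,0],
)

```text
time_s: 23.9
tcp_pos: [0.608, -0.0201, 0.2092]
eef_rot: [-180.0, 0.6, -178.2]
contact_force: [1.4, 0.4, 17.6]
gripper_width: 0.0005
gripper_force: 8.2
```

Run:
```python
from h import *
c=r.capture('scene');cv2.imwrite('pics/z6.png',cv2.resize(c['pixels'][190:250,260:330,::-1],None,fx=9,fy=9,interpolation=cv2.INTER_CUBIC))
print(r.get_state()['contact_force'])
```

```text
[ 2.00078747  0.96457015 17.0098393 ]
```

View pics/z6.png

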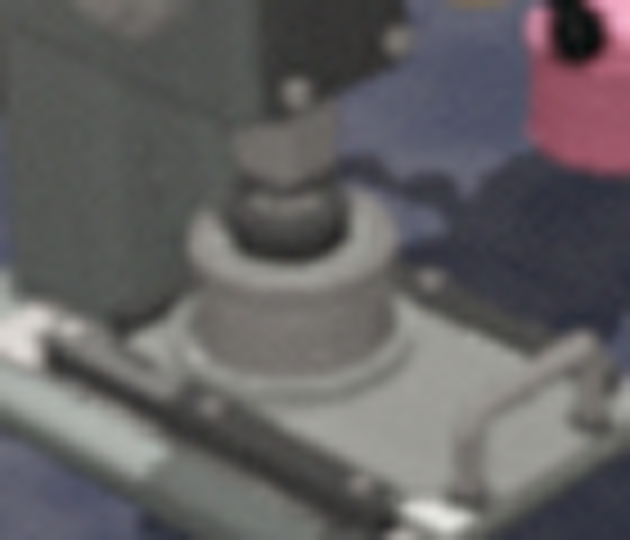

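The foot sits within the tin's rim at (290,245) with the lid level. The torque has climbed to about 0.76 N·m, so the lid is home. Now I wind back.

Emit:
jog_arm(
  travel=[
    [-0.005,0,-0.029],
    [-0.019,0,-0.065],
    [-0.057,0,-0.069],
    [-0.079,0,-0.065],
    [-0.093,0,-0.059],
    [-0.103,0,-0.053],
    [-0.115,0,-0.045],
    [-0.125,0,-0.037],
    [-0.133,0,-0.027],
    [-0.141,0,-0.017],
  ],
  dr=[
    [0,0,0],
    [0,0,0],
    [0,0,0],
    [0,0,0],
    [0,0,0],
    [0,0,0],
    [0,0,0],
    [0,0,0],
    [0,0,0],
    [0,0,0],
  ],
  claw=[0,0,0,0,0,0,0,0,0,0],
)

```text
time_s: 25.2
tcp_pos: [0.6751, -0.0182, 0.2127]
eef_rot: [-180.0, -0.0, -178.3]
contact_force: [0.6, -0.6, -0.7]
gripper_width: 0.0004
gripper_force: 0.0
```

```bash
cat > m.py <<'E'
from h import *
c=r.capture('scene')
vv,uu=np.mgrid[0:400,0:640];P=pts(c,np.c_[uu.ravel(),vv.ravel()])
a=np.deg2rad(1.7);M=np.array([[np.cos(a),-np.sin(a),0],[np.sin(a),np.cos(a),0],[0,0,1]])
Q=(P-[.6145,.117,0])@M
rt=Q[(Q[:,2]>.24)&(Q[:,2]<.33)&(abs(Q[:,0])<.025)&(abs(Q[:,1])<.025)];print('ram',np.percentile(rt[:,2],[50,90,98]))
w=Q[(abs(Q[:,1]+.13)<.02)]-[.022,-.13,.185]
rad=np.hypot(w[:,0],w[:,2]);w=w[(rad>.075)&(rad<.102)]
print(np.histogram(np.rad2deg(np.arctan2(w[:,0],w[:,2])),np.arange(-180,181,15)))
hd=Q[(Q[:,2]>.055)&(Q[:,2]<.075)&(Q[:,0]<-.085)&(Q[:,0]>-.25)&(abs(Q[:,1])<.035)];print('handle x',np.median(hd[:,0]))
E
python3 m.py
```

```text
ram [0.25987687 0.27396633 0.2763188 ]
(array([ 0,  0,  0,  0, 22, 33,  0,  0,  0,  0, 47, 18,  6, 52,  6,  0, 41,
        2,  0,  0,  0,  0, 22, 17]), array([-180, -165, -150, -135, -120, -105,  -90,  -75,  -60,  -45,  -30,
        -15,    0,   15,   30,   45,   60,   75,   90,  105,  120,  135,
        150,  165,  180]))
handle x -0.1098523015552173
```

Emit:
jog_arm(
  travel=[
    [0,0,-0.108],
    [0.068,0,-0.176],
    [0.18,0,-0.176],
    [0.188,0,-0.068],
    [0.128,0,-0.052],
    [0.078,0,-0.048],
    [0.048,0,-0.04],
    [0.026,0,-0.028],
    [0.008,0,-0.01],
    [-0.004,0,0.008],
  ],
  dr=[
    [0,0,0],
    [0,0,0],
    [0,0,0],
    [0,0,0],
    [0,0,0],
    [0,0,0],
    [0,0,0],
    [0,0,0],
    [0,0,0],
    [0,0,0],
  ],
  claw=[0,0,0,0,0,0,0,0,0,0],
)

```text
time_s: 26.5
tcp_pos: [0.678, -0.0181, 0.2092]
eef_rot: [180.0, 0.1, -178.3]
contact_force: [-1.3, 0.6, 4.7]
gripper_width: 0.0002
gripper_force: 2.5
```

```bash
python3 m.py
```

```text
ram [0.26327191 0.279044   0.28203172]
(array([ 0,  0,  0,  1, 48,  4,  0,  0,  0,  1, 53,  5, 15, 41,  9,  8, 35,
        0,  0,  0,  0,  2, 28,  0]), array([-180, -165, -150, -135, -120, -105,  -90,  -75,  -60,  -45,  -30,
        -15,    0,   15,   30,   45,   60,   75,   90,  105,  120,  135,
        150,  165,  180]))
handle x -0.11014983457678756
```

Emit:
jog_arm(
  travel=[
    [0,0,-0.116],
    [0.072,0,-0.184],
    [0.188,0,-0.184],
    [0.196,0,-0.076],
    [0.132,0,-0.06],
    [0.082,0,-0.056],
    [0.052,0,-0.048],
    [0.03,0,-0.036],
    [0.012,0,-0.018],
    [0,0,0],
  ],
  dr=[
    [0,0,0],
    [0,0,0],
    [0,0,0],
    [0,0,0],
    [0,0,0],
    [0,0,0],
    [0,0,0],
    [0,0,0],
    [0,0,0],
    [0,0,0],
  ],
  claw=[0,0,0,0,0,0,0,0,0,0],
)

```text
time_s: 27.8
tcp_pos: [0.6779, -0.0181, 0.2091]
eef_rot: [180.0, 0.1, -178.3]
contact_force: [-1.6, 0.1, 4.5]
gripper_width: 0.0007
gripper_force: 2.4
```

```bash
python3 m.py;  python3 - <<'E'
from h import *
c=r.capture('scene');cv2.imwrite('pics/z7.png',cv2.resize(c['pixels'][190:250,260:330,::-1],None,fx=9,fy=9,interpolation=cv2.INTER_CUBIC))
E
```

```text
ram [0.26720315 0.28530225 0.28779438]
(array([ 0,  0,  0,  0, 51,  3,  0,  0,  0,  1, 55,  2, 16, 38,  8, 10, 27,
        0,  0,  0,  0,  2, 27,  0]), array([-180, -165, -150, -135, -120, -105,  -90,  -75,  -60,  -45,  -30,
        -15,    0,   15,   30,   45,   60,   75,   90,  105,  120,  135,
        150,  165,  180]))
handle x -0.10924261676501769
```

View pics/z7.png

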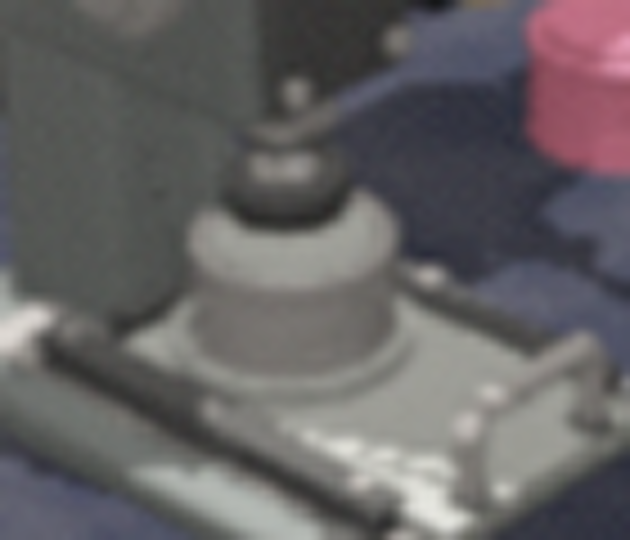

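The lid is level with the rim and the foot is well clear above it. Now go over to the handle.

Emit:
jog_arm(
  travel=[
    [0,0,-0.11],
    [0,0,-0.22],
    [0.1,0,-0.22],
    [0.2,0,-0.22],
    [0.3,0,-0.22],
    [0.3,0.1,-0.22],
    [0.3,0.2,-0.22],
    [0.3,0.273,-0.22],
    [0.3,0.273,-0.22],
    [0.3,0.273,-0.14],
  ],
  dr=[
    [0,0,0],
    [0,0,0],
    [0,0,0],
    [0,0,0],
    [0,0,0],
    [0,0,0],
    [0,0,0],
    [0,0,0],
    [0,0,0],
    [0,0,0],
  ],
  claw=[0,0,0,0,0,0,0,0,0,0],
)

```text
time_s: 29.15
tcp_pos: [0.5246, 0.1148, 0.2812]
eef_rot: [179.9, 0.3, -178.2]
contact_force: [-0.6, -0.4, -1.0]
gripper_width: 0.0004
gripper_force: 0.0
```

Run:
```python
from h import *
s=r.get_state();c=r.capture('wrist')
for b in r.tip_of('slide_handle','wrist')[:2]: print(b['conf'],b['at'],pts(c,b['at'],s),onz(c,b['at'],.0695,s))
```

```text
0.95 [314.4, 154.4] [[0.50341038 0.11547466 0.06956635]] [[0.50342102 0.11547541 0.0695    ]]
```

Emit:
jog_arm(
  travel=[
    [0,0,0.12],
    [0,0,0.24],
    [0,0,0.36],
    [0,0,0.466],
    [0,0,0.466],
    [0.015,0,0.466],
    [0.04,0,0.466],
    [0.07,0,0.466],
    [0.1,0,0.466],
    [0.13,0,0.466],
  ],
  dr=[
    [0,0,0],
    [0,0,0],
    [0,0,0],
    [0,0,0],
    [0,0,0],
    [0,0,0],
    [0,0,0],
    [0,0,0],
    [0,0,0],
    [0,0,0],
  ],
  claw=[0,0,0,0,0,0,0,0,0,0],
)

```text
time_s: 30.5
tcp_pos: [0.4574, 0.1123, 0.0469]
eef_rot: [179.9, 0.1, -178.3]
contact_force: [3.1, 1.6, 2.5]
gripper_width: 0.0003
gripper_force: 1.6
```

Emit:
jog_arm(
  travel=[
    [0.01,0,0],
    [0.02,0,0],
    [0.025,0,0],
    [0.03,0,0],
    [0.034,0,0],
    [0.037,0,0],
    [0.04,0,0],
    [0.042,0,0],
    [0.042,0,0],
    [0.042,0,0],
  ],
  dr=[
    [0,0,0],
    [0,0,0],
    [0,0,0],
    [0,0,0],
    [0,0,0],
    [0,0,0],
    [0,0,0],
    [0,0,0],
    [0,0,0],
    [0,0,0],
  ],
  claw=[0,0,0,0,0,0,0,0,0,0],
)

```text
time_s: 31.75
tcp_pos: [0.4472, 0.1136, 0.0477]
eef_rot: [179.8, 0.9, -178.1]
contact_force: [52.7, -20.6, -29.7]
gripper_width: 0.0002
gripper_force: 25.4
```

At the outer stop. Back off and lift.

Emit:
jog_arm(
  travel=[
    [-0.01,0,0],
    [-0.02,0,0],
    [-0.034,0,0],
    [-0.034,0,0],
    [-0.034,0,-0.1],
    [-0.034,0,-0.2],
    [-0.034,0,-0.3],
    [-0.034,0,-0.4],
    [0.03,0,-0.45],
    [0.03,0,-0.45],
  ],
  dr=[
    [0,0,0],
    [0,0,0],
    [0,0,0],
    [0,0,0],
    [0,0,0],
    [0,0,0],
    [0,0,0],
    [0,0,0],
    [0,0,0],
    [0,0,0],
  ],
  claw=[0,0,0,0,0,0,0,0,0,0],
)

```text
time_s: 33.0
tcp_pos: [0.421, 0.1109, 0.273]
eef_rot: [179.8, 0.2, -178.2]
contact_force: [0.3, 0.8, -0.2]
gripper_width: 0.0004
gripper_force: 0.0
```

```bash
python3 m.py;  python3 - <<'E'
from h import *
c=r.capture('scene');cv2.imwrite('pics/z8.png',cv2.resize(c['pixels'][180:260,260:360,::-1],None,fx=7,fy=7,interpolation=cv2.INTER_CUBIC))
c=r.capture('top')
vv,uu=np.mgrid[0:400,0:640];P=pts(c,np.c_[uu.ravel(),vv.ravel()])
q=P[(P[:,2]>.07)&(P[:,2]<.092)&(P[:,0]>.48)&(P[:,0]<.6)&(abs(P[:,1]-.114)<.06)];print('tin top',len(q),q.mean(0),np.percentile(q[:,2],[10,50,90]))
E
```

```text
ram [0.2659193  0.28552528 0.28800888]
(array([ 0,  0,  0,  0, 36, 16,  0,  0,  0,  0,  0,  0,  0,  0,  0,  3, 33,
        0,  0,  0,  0,  1, 34,  1]), array([-180, -165, -150, -135, -120, -105,  -90,  -75,  -60,  -45,  -30,
        -15,    0,   15,   30,   45,   60,   75,   90,  105,  120,  135,
        150,  165,  180]))
handle x -0.10723290684705536<stdin>:5: RuntimeWarning: Mean of empty slice.
  ret = um.true_divide(
Traceback (most recent call last):
IndexError: index -1 is out of bounds for axis 0 with size 0
```

View pics/z8.png

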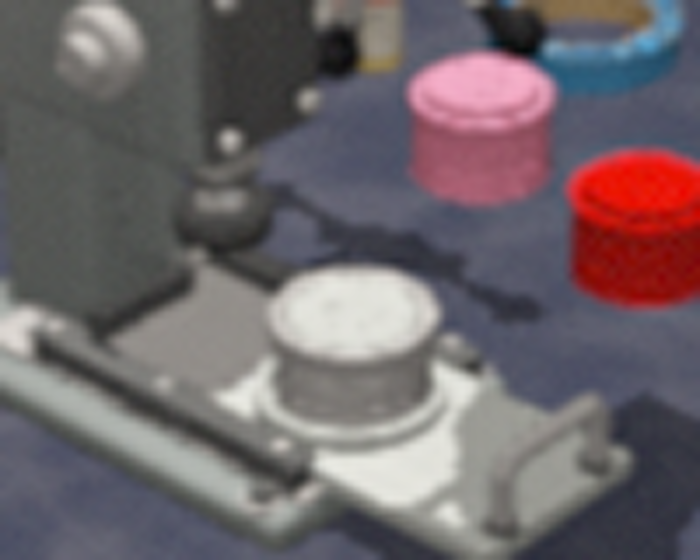

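The picture shows the slide out, the tin upright in its nest with the lid flush at (355,305), and the foot clear at (220,215). I check the slide's travel once, then hand in.

Run:
```python
from h import *
s=r.get_state();c=r.capture('scene')
vv,uu=np.mgrid[0:400,0:640];P=pts(c,np.c_[uu.ravel(),vv.ravel()])
q=P[(P[:,2]>.055)&(P[:,2]<.075)&(P[:,0]>.39)&(P[:,0]<.475)&(abs(P[:,1]-.114)<.035)];x=np.median(q[:,0]);print(len(q),x)
if len(q)>20 and x<.438: print(r.close_job())
```

```text
73 0.4294527975724086
the job is handed in; nothing more can be done
None
```

The lid is pressed home, the ram is wound clear, the slide is out with the tin standing in its nest, and the job is handed in; the hand-in gave no verdict.

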